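# Gather the potted succulents into the drip tray

### The arm

A 7-joint arm with a two-finger parallel gripper is mounted at the origin on the work surface. World frame = base frame: x ahead of the robot, y to its left, z up, the work surface at z = 0. Lengths are in mm, angles in rad, forces in N, time in s.
With the tool pointing down it reaches from about 400 to 875 mm from the base axis. Payload 4.4 kg.
Tool frame: the origin (TCP) lies midway between the tips of the shut fingers; the grasp point (between the pads) lies 19 mm behind it; x points along the fingers, y is the direction in which the jaws open and shut, and the axes are right-handed (so a half turn about x gives the same grasp; the last joint's range is limited). The gripper opens to 85 mm and grips with 20 to 120 N. Pads are 22 mm wide; open, the fingers measure 114 mm over their backs; the gripper's body (76 mm by 85 mm) begins 54 mm behind the grasp point. The pads swing forward as they close: fully open they stand 13 mm farther back than shut.
Start: joints at [-1.376, 0.628, 0.038, 1.517, -0.027, 0.996, -0.02], TCP at [167.58, 628.04, 231.313] pointing down, gripper open.
Joint ranges: [-3.06, 3.06], [-0.37, 2.12], [-1.25, 1.32], [0.18, 2.47], [-1.1, 4.24], [0.23, 1.98], [-2.94, 2.94]. Speed limits (rad/s): [2.57, 2.57, 3.14, 3.14, 3.14, 3.14, 3.14].

### API

Orientations are given as [roll, pitch, yaw] about the fixed x, y, z axes, in that order (R = Rz(yaw) Ry(pitch) Rx(roll)).
In Python, from cell import ctrl gives the robot as it stands.
- The arm moves only by the tool arm_command, never from a script. Its argument "series" is a list of rows, each a list of 7 numbers: the opening, from 0 (shut) to 1 (fully open), then the shift along the world's x, y, z in cm, then the turn, a rotation vector about the world's x, y, z in degrees. In form: [[claw, x, y, z, rx, ry, rz], ...]. A call has 1 to 20 rows; each row shifts and turns the commanded pose from where the row before left it; what a row does not reach is not made up. A row lasts 1/12 s, in which the tool goes at most 41.7 mm and 7.16 degrees, less where a joint would pass 70% of its speed; a pose out of reach is approached as far as the arm can. A call with a gripper value outside its range is refused whole. The fingers move at their own pace and stop on an object; the grip force is fixed at half the most. Time passes only in rows, so rows that do not move let the fingers close. It gives the time, the measured TCP pose, the force and the opening at its end, in the units of the state.
- ctrl.read_state(): the state, without advancing time (a new reading comes with each control period).
- ctrl.get_image(name): name is "scene" or "top" or "wrist"; returns the picture (480x640x3 uint8, blue, green, red); there is no depth.
- ctrl.calibration(name): a dict with "fovy" (degrees; the focal length in pixels is half the picture's height over the tangent of half this angle, whatever the lens; pixels are square), "cx", "cy" (the principal point, pixels), "cam_to_world" (4x4, takes a point from camera to world coordinates); the wrist camera has in their place "T_tool_cam" (4x4, takes a point from camera to tool coordinates, whose origin is the TCP and whose axes are the tool frame's). Camera axes: x right, y up, looking along -z (the intrinsics and any distortion apply to the point x, -y, -z); pixel columns grow to the right and rows downward; lengths in mm; the calibration is good to about 2 mm. The wrist camera is an equidistant fisheye: a pixel r from the principal point sees the ray r / f radians off the axis. A picture is of the moment at which its call begins: read the wrist's pose just before it. calibration takes no time and is no camera call.
- ctrl.finish_job(): hands the job in, once; it reports no verdict.
Trained networks look in the newest picture that a camera, given by its name, has taken for a name from the list of things; names that differ only in an ending like _2 or _b are one class to them, and where a whole thing is asked for, a point or a joint stands for the part that bears it (a point fixed in the world has none). Each returns a list of dicts, best first, with "conf" (0 to 1); they miss things now and then, are a little off and sometimes report something else, mostly with a low value. They report only what shows in the picture. A call takes as long as a camera call. They do not tell look-alikes from the thing itself.
- ctrl.spot_in(label, camera): "centre" ([x, y, z] in mm, in world coordinates, good to about 4 mm: the middle of the surface that is visible of it).
The state is a dict: "clock": time; "qpos": joint angles; "qd": joint speeds; "tau": joint torques, N m; "eef_pos": TCP position; "tool_rot": TCP orientation; "force": force on the tool from outside, world axes, zero at the start; "torque": the same for the moment, N m; "width": finger opening in mm.
Only numpy, scipy, OpenCV 4.12 (cv2) and the standard library are available. Lean on these libraries where they do the work, as an engineer would, in place of code of your own. Each camera call takes 0.05 s, during which the arm holds its last target.

### The job

The succulents are going indoors: gather the four planted pots into the black drip tray, each standing upright in the middle of its own saucer - the large round pot in the large round saucer, the small round pot in the small round one, the square pot squared up in the square one and the long trough lengthwise in the oblong one. Set each pot down rather than dropping it, and let go of it. The empty pot and the candle pot look alike but do not belong there: leave them standing where they are.

Things in the scene. Friction and masses are not known exactly. Their poses are not given: they have to be found in the camera images.
- pot_large: Large round planted pot: terracotta, 60 mm tall, upright collar 68 mm across over the top 18 mm (42 to 60 mm up), tapering below it to a 46 mm foot; a ribbed dome cactus, 48 mm across, rises 20 mm above the rim. About 0.24 kg. Easily gripped across the collar, 50 mm up. Origin: centre of its underside, z up, so the origin lies at the height of what it stands on. Yaw does not matter.
- pot_small: Small round planted pot: terracotta, 46 mm tall, upright collar 48 mm across over the top 16 mm (30 to 46 mm up), tapering to a 32 mm foot; a pale rosette plant rises 14 mm above the rim. About 0.10 kg. Grip across the collar, 37 mm up. Origin: centre of its underside, z up, so the origin lies at the height of what it stands on. Yaw does not matter.
- pot_square: Square planted pot: terracotta, 54 mm tall, upright collar 58 x 58 mm over the top 18 mm, 48 x 48 mm below it; a green rosette rises 18 mm above the rim. About 0.22 kg. Grip across two opposite collar faces, 45 mm up. Origin: centre of its underside, z up, so the origin lies at the height of what it stands on. x and y axes square to its sides (all four ways round are alike).
- pot_trough: Long planted trough: terracotta, 50 mm tall, upright collar 104 x 52 mm over the top 16 mm, 96 x 44 mm below it; a row of three little plants rises 16 mm above the rim. About 0.28 kg. Grip across its 52 mm width at mid length, 41 mm up. Origin: centre of its underside, z up, so the origin lies at the height of what it stands on. x axis along its length (both ways round are alike).
- saucer_large: Large round terracotta saucer, 100 mm across the rim, 17 mm high, inner floor about 78 mm across: place of the large round pot. The four saucers stand fixed, two by two, in one black drip tray with walls 20 mm high; which stands at which corner differs. Origin: centre of its underside, on the tray's floor 4 mm above the ground; its own inner floor is 5 mm above its origin.
- saucer_small: Small round terracotta saucer, 72 mm across the rim, 15 mm high, inner floor about 54 mm across: place of the small round pot. In the tray; origin at the centre of its underside, inner floor 5 mm above it. The saucers' centres are 125 mm apart along the tray's x axis and 115 mm along its y axis; the tray is 272 x 236 mm.
- saucer_square: Square terracotta saucer, 80 x 80 mm outside, 72 x 72 mm inside, 16 mm high: the place of the square pot. In the drip tray; origin at the centre of its underside, inner floor 5 mm above it, x and y axes square to its sides.
- saucer_long: Oblong terracotta saucer, 124 x 76 mm outside, 116 x 68 mm inside, 16 mm high: the place of the long trough. In the drip tray; origin at the centre of its underside, inner floor 5 mm above it, x axis along its length (parallel to the tray's x axis).
- pot_empty: Empty terracotta pot, a look-alike that stays where it is: same outside as the large round pot (60 mm tall, collar 68 mm across) but hollow, with no soil and no plant. Origin: centre of its underside, z up, so the origin lies at the height of what it stands on.
- pot_candle: Terracotta candle pot, a look-alike that stays where it is: same outside as the small round pot (46 mm tall, collar 48 mm across) but filled with smooth cream wax with a dark wick, 5 mm below the rim. Origin: centre of its underside, z up, so the origin lies at the height of what it stands on.
There are look-alikes about, which are no part of the job. Leave any red look-alike of the pot_candle alone.

How it is judged:
By the outcome, as a careful person would: the job done as asked, in the order asked, and still so for the second after the job is handed in, with the robot touching nothing.
It also fails if it takes over 128 s, if anything falls off the work surface, if the arm or the gripper's body presses on something with over 40 N, if the wrist force passes 120 N, or if a joint passes its speed limit or range.

## Working session

There is one attempt and no reset: what is moved stays moved. The work goes in short steps, Python scripts to look and compute and a tool call to move; the robot and the scene stay as the last step left them, time stands still between calls to the robot, and variables do not carry over. Pictures are saved under pics/ and viewed, and the job is handed in when it is done.

Besides the shell and the picture viewer there is one more tool, called after "Call:" as name(argument=value, ...) on one line, values as JSON. arm_command: Moves the arm, as the interface text tells. Its arguments: {"type":"object","properties":{"series":{"type":"array"}},"required":["series"]}

```bash
ls; mkdir -p pics
python3 - <<'E'
from cell import ctrl
import cv2
s=ctrl.read_state()
print({k:s[k] for k in('clock','eef_pos','tool_rot','force','width')})
for n in('top','scene','wrist'):
    cv2.imwrite(f'pics/{n}0.png',ctrl.get_image(n)); print(n,ctrl.calibration(n))
E
```

```text
pics
{'clock': 0.0, 'eef_pos': array([167.39868428, 627.43766024, 230.37792011]), 'tool_rot': array([-1.56898388,  1.56892078, -1.82973284]), 'force': array([-0.91601903,  0.70736095,  0.77153882]), 'width': 85.43709332728012}
top {'fovy': 57.593157196913886, 'cx': 318.40609899997065, 'cy': 241.37030466310156, 'cam_to_world': array([[ 1.46214366e-02,  9.86411878e-01, -1.63639302e-01,
         4.05112008e+02],
       [-9.99742302e-01,  1.15799210e-02, -1.95252427e-02,
        -4.94253733e+01],
       [-1.73650011e-02,  1.63882619e-01,  9.86326996e-01,
         9.13631065e+02],
       [ 0.00000000e+00,  0.00000000e+00,  0.00000000e+00,
         1.00000000e+00]])}
scene {'fovy': 56.58764420415669, 'cx': 318.1304735998551, 'cy': 236.0881889873979, 'cam_to_world': array([[ 6.15267070e-01, -5.66088798e-01,  5.48625469e-01,
         1.02825123e+03],
       [ 7.88187670e-01,  4.29057367e-01, -4.41214204e-01,
        -4.32284617e+02],
       [ 1.43746194e-02,  7.03884400e-01,  7.10169080e-01,
         6.86653219e+02],
       [ 0.00000000e+00,  0.00000000e+00,  0.00000000e+00,
         1.00000000e+00]])}
wrist {'fovy': 65.70646984690485, 'cx': 319.6116831186586, 'cy': 242.91212516324694, 'T_tool_cam': array([[-1.09816524e-03,  2.64501760e-01, -9.64384577e-01,
        -1.41233078e+02],
       [ 9.99999349e-01,  5.88268627e-04, -9.77376101e-04,
         2.76069395e-01],
       [ 3.08799492e-04, -9.64385023e-01, -2.64502234e-01,
        -6.68043531e+01],
       [ 0.00000000e+00,  0.00000000e+00,  0.00000000e+00,
         1.00000000e+00]])}
```

View pics/top0.png

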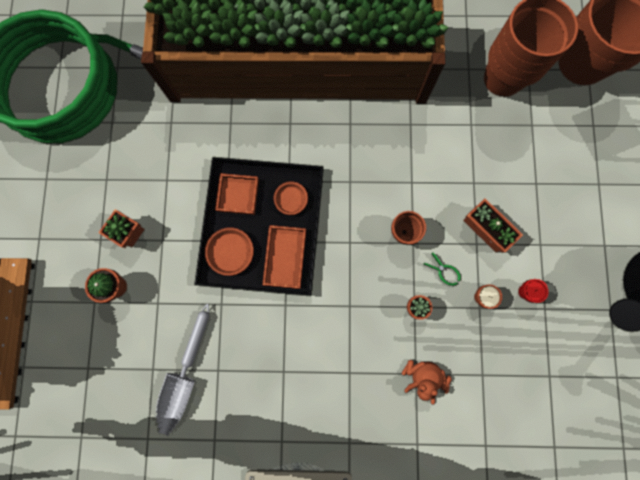

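View pics/scene0.png

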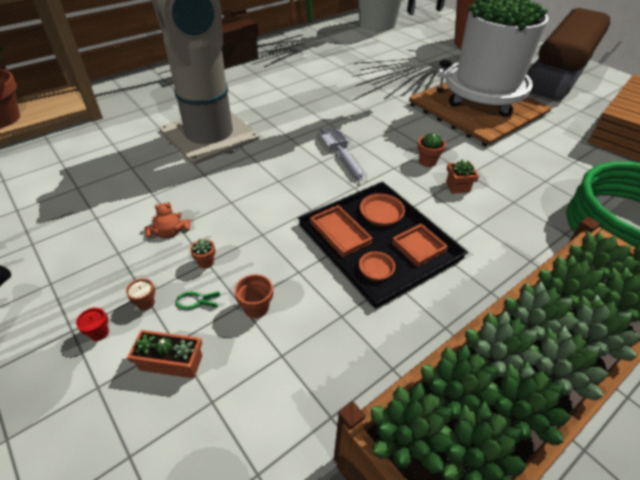

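Run:
```python
from cell import ctrl
for c in ('top','scene'):
  for n in 'pot_large pot_small pot_square pot_trough saucer_large saucer_small saucer_square saucer_long pot_empty pot_candle'.split():
    print(c,n,[(d['conf'].__round__(2),[round(float(x)) for x in d['centre']]) for d in ctrl.spot_in(n,c)])
```

```text
top pot_large [(0.62, [452, 382, 57])]
top pot_small [(0.91, [415, -229, 47])]
top pot_square [(0.73, [578, -381, 43]), (0.61, [565, 362, 55])]
top pot_trough [(0.97, [580, -382, 42])]
top saucer_large [(0.92, [535, 159, 9])]
top saucer_small [(0.62, [650, 32, 6])]
top saucer_square [(0.61, [657, 145, 9]), (0.6, [588, -220, 37])]
top saucer_long [(0.95, [516, 33, 5])]
top pot_empty [(0.88, [587, -218, 37])]
top pot_candle [(0.89, [439, -370, 40]), (0.8, [454, -457, 41]), (0.58, [656, 145, 6])]
scene pot_large [(0.77, [471, 372, 58])]
scene pot_small [(0.57, [432, -235, 44])]
scene pot_square [(0.59, [580, 360, 46]), (0.56, [568, -208, 35])]
scene pot_trough [(0.82, [596, -387, 45]), (0.64, [567, -210, 41])]
scene saucer_large [(0.9, [524, 155, 10])]
scene saucer_small [(0.72, [641, 33, 9])]
scene saucer_square [(0.79, [659, 144, 8]), (0.63, [641, 35, 8])]
scene saucer_long [(0.67, [524, 39, 8])]
scene pot_empty [(0.79, [570, -208, 39]), (0.54, [595, -383, 44])]
scene pot_candle [(0.85, [463, -462, 41]), (0.82, [454, -376, 40])]
```

The top view shows the tray at about px (262,225). The square saucer is upper-left, the small one upper-right, the large one lower-left and the long one lower-right. The square pot is at (120,229), the large pot at (103,286), the trough at (494,226) and the small pot at (420,307). The empty pot (408,227), candle (489,297) and red pot (534,291) stay put. Next I'll fit outlines to get more exact poses.

```bash
cat > h.py <<'E'
from cell import ctrl
import numpy as np, cv2
from scipy.optimize import minimize
from scipy.spatial.transform import Rotation as R
def proj(P,name,tool=None):
    c=ctrl.calibration(name); f=240/np.tan(np.radians(c['fovy'])/2)
    if name=='wrist':
        T=np.eye(4); T[:3,:3]=R.from_euler('xyz',tool[1]).as_matrix(); T[:3,3]=tool[0]; M=T@c['T_tool_cam']
    else: M=c['cam_to_world']
    q=(np.atleast_2d(P)-M[:3,3])@M[:3,:3]; x,y,z=q[:,0],-q[:,1],-q[:,2]
    if name=='wrist':
        r=np.hypot(x,y)+1e-9; th=np.arctan2(r,z); return np.c_[c['cx']+f*th*x/r,c['cy']+f*th*y/r]
    return np.c_[c['cx']+f*x/z,c['cy']+f*y/z]
def circ(d,z): 
    a=np.linspace(0,2*np.pi,40,endpoint=False); return np.c_[d/2*np.cos(a),d/2*np.sin(a),0*a+z]
def rect(a,b,z):
    t=np.linspace(-1,1,9)[:-1]; o=np.ones(8)
    P=np.r_[np.c_[t,-o],np.c_[o,t],np.c_[-t,o],np.c_[-o,-t]]
    return np.c_[P[:,0]*a/2,P[:,1]*b/2,np.full(32,z)]
M={'pot_large':[circ(68,60),circ(68,42),circ(46,0)],'pot_small':[circ(48,46),circ(48,30),circ(32,0)],
'pot_square':[rect(58,58,54),rect(58,58,36),rect(48,48,0)],'pot_trough':[rect(104,52,50),rect(104,52,34),rect(96,44,0)],
'saucer_large':[circ(100,21)],'saucer_small':[circ(72,19)],'saucer_square':[rect(80,80,20)],'saucer_long':[rect(124,76,20)],
'pot_empty':[circ(68,60),circ(68,42),circ(46,0)],'pot_candle':[circ(48,46),circ(48,30),circ(32,0)]}
def pts(n,x,y,yaw,z=0):
    P=np.vstack(M[n])+[0,0,z]; c,s=np.cos(yaw),np.sin(yaw)
    return np.c_[x+c*P[:,0]-s*P[:,1],y+s*P[:,0]+c*P[:,1],P[:,2]]
S=4
def sil(n,v,cam,tool,off,shape,z=0):
    uv=(proj(pts(n,*v,z=z),cam,tool)-off+0.5)*S
    m=np.zeros(shape,np.uint8); cv2.fillConvexPoly(m,cv2.convexHull(uv.astype(np.float32)).astype(np.int32),1); return m
def fit(n,img,cam,x0,yaw0=0,tool=None,z=0,mask=None):
    uv=proj(pts(n,x0[0],x0[1],yaw0,z),cam,tool); o=np.floor(uv.min(0)-25).clip(0); e=np.ceil(uv.max(0)+25).clip(0,[640,480])
    o=o.astype(int); e=e.astype(int)
    c=img[o[1]:e[1],o[0]:e[0]].astype(int); c=cv2.resize(c.astype(np.uint8),None,fx=S,fy=S,interpolation=cv2.INTER_LINEAR).astype(int)
    b,g,r=c[...,0],c[...,1],c[...,2]
    terra=((r-b)>0.35*r)&(r>45); green=((g-b)>0.25*g)&(g>r*0.9)&(g>25)
    m=(terra|(green)).astype(np.uint8) if n.startswith('pot') else terra.astype(np.uint8)
    k,l,st,ce=cv2.connectedComponentsWithStats(terra.astype(np.uint8) if not n.startswith('pot') else m)
    p0=(uv.mean(0)-o)*S
    best=max(range(1,k),key=lambda i: st[i,4]-30*np.hypot(*(ce[i]-p0)))
    m=(l==best).astype(np.uint8)
    cs,_=cv2.findContours(m,cv2.RETR_EXTERNAL,cv2.CHAIN_APPROX_NONE); h=max(cs,key=cv2.contourArea)
    m=np.zeros_like(m); cv2.fillPoly(m,[h],1)
    rnd=n in('pot_large','pot_small','saucer_large','saucer_small','pot_empty','pot_candle')
    def cost(v):
        s=sil(n,(v[0],v[1],yaw0 if rnd else v[2]/50),cam,tool,o,m.shape,z)
        return (s^m).sum()/m.sum()
    out=None
    for y in ([yaw0] if rnd else yaw0+np.radians([-20,0,20])):
        v0=np.array([x0[0],x0[1],y*50]); simp=np.array([v0,v0+[12,0,0],v0+[0,12,0],v0+[0,0,10]])
        if rnd: 
            r=minimize(lambda v:cost((v[0],v[1],0)),v0[:2],method='Nelder-Mead',options=dict(initial_simplex=simp[:3,:2],xatol=.2,fatol=1e-4))
        else: r=minimize(cost,v0,method='Nelder-Mead',options=dict(initial_simplex=simp,xatol=.2,fatol=1e-4))
        if out is None or r.fun<out.fun: out=r
    v=out.x
    return round(v[0],1),round(v[1],1),(None if rnd else round(np.degrees(v[2]/50),1)),round(out.fun,3)
E
python3 - <<'E'
from h import *
G={'pot_large':(452,382),'pot_small':(415,-229),'pot_square':(565,362),'pot_trough':(580,-382),'saucer_large':(535,159),'saucer_small':(650,32),'saucer_square':(657,145),'saucer_long':(516,33),'pot_empty':(588,-219),'pot_candle':(440,-370)}
Y={'pot_trough':np.radians(-45),'pot_square':np.radians(35)}
for c in('top','scene'):
    im=cv2.imread(f'pics/{c}0.png')
    for n in G: print(c,n,fit(n,im,c,G[n],Y.get(n,0)))
E
```

```text
top pot_large (np.float64(454.8), np.float64(394.0), None, np.float64(0.044))
top pot_small (np.float64(421.6), np.float64(-233.3), None, np.float64(0.034))
top pot_square (np.float64(571.7), np.float64(375.3), np.float64(60.3), np.float64(0.063))
top pot_trough (np.float64(587.3), np.float64(-386.5), np.float64(-135.9), np.float64(0.031))
top saucer_large (np.float64(530.4), np.float64(153.3), None, np.float64(0.06))
top saucer_small (np.float64(646.6), np.float64(29.1), None, np.float64(0.082))
top saucer_square (np.float64(656.6), np.float64(142.1), np.float64(-3.2), np.float64(0.099))
top saucer_long (np.float64(521.5), np.float64(38.5), np.float64(-4.3), np.float64(0.078))
top pot_empty (np.float64(578.2), np.float64(-212.3), None, np.float64(0.052))
top pot_candle (np.float64(444.1), np.float64(-370.5), None, np.float64(0.033))
scene pot_large (np.float64(452.1), np.float64(393.5), None, np.float64(0.095))
scene pot_small (np.float64(417.3), np.float64(-234.0), None, np.float64(0.216))Traceback (most recent call last):
  File "<stdin>", line 6, in <module>
  File "h.py", line 53, in fit
    else: r=minimize(cost,v0,method='Nelder-Mead',options=dict(initial_simplex=simp,xatol=.2,fatol=1e-4))
            ~~~~~~~~^^^^^^^^^^^^^^^^^^^^^^^^^^^^^^^^^^^^^^^^^^^^^^^^^^^^^^^^^^^^^^^^^^^^^^^^^^^^^^^^^^^^^
    res = _minimize_neldermead(fun, x0, args, callback, bounds=bounds,
                               **options)
    fxcc = func(xcc)
    fx = function(np.copy(x), *(wrapper_args + args))
  File "h.py", line 46, in cost
    s=sil(n,(v[0],v[1],yaw0 if rnd else v[2]/50),cam,tool,o,m.shape,z)
  File "h.py", line 29, in sil
    uv=(proj(pts(n,*v,z=z),cam,tool)-off+0.5)*S
        ~~~~^^^^^^^^^^^^^^^^^^^^^^^^
  File "h.py", line 6, in proj
    c=ctrl.calibration(name); f=240/np.tan(np.radians(c['fovy'])/2)
ValueError: time passes only in moves, steps and waits
```

```bash
python3 - <<'E'
import re
s=open('h.py').read()
s=s.replace("def proj(","import pickle,os\ndef cal(n):\n    f='cal_'+n+'.pkl'\n    if not os.path.exists(f): pickle.dump(ctrl.calibration(n),open(f,'wb'))\n    return pickle.load(open(f,'rb'))\ndef proj(",1).replace("c=ctrl.calibration(name); f","c=cal(name); f").replace("    c=cal(name)","    c=CC.setdefault(name,None) or CC.__setitem__(name,cal(name)) or CC[name]",1).replace("def proj","CC={}\ndef proj",1)
s+='''
def st():
    s=ctrl.read_state(); Rm=R.from_euler('xyz',s['tool_rot']).as_matrix()
    print('t',round(s['clock'],2),'tcp',np.round(s['eef_pos'],1),'toolx',np.round(Rm[:,0],3),'jaw deg',round(np.degrees(np.arctan2(Rm[1,1],Rm[0,1])),1),'w',round(s['width'],1),'F',np.round(s['force'],1),'q',np.round(s['qpos'],2))
    return s
'''
open('h.py','w').write(s)
E
python3 -c "from h import *; [cal(n) for n in ('top','scene','wrist')]; st()"
```

```text
t 1.15 tcp [167.6 628.1 231.3] toolx [-0.  0. -1.] jaw deg 75.1 w 85.7 F [-0.4 -0.1 -0.1] q [-1.38  0.63  0.04  1.52 -0.03  1.   -0.02]
```

View pics/wrist0.png

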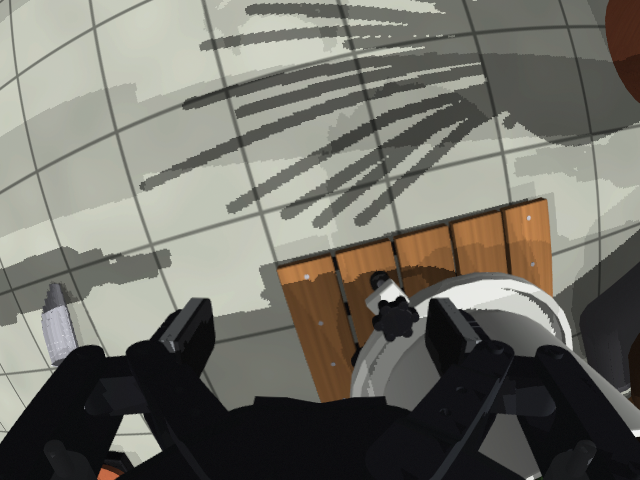

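Call:
arm_command(series=[[1, 0, -3.9, 0.5, 0, 0, 0], [1, 0, -3.9, 0.5, 0, 0, 0], [1, 0, -3.9, 0, 0, 0, 0], [1, 0, -3.9, 0, 0, 0, 0], [1, 0, -3.9, 0, 0, 0, 0], [1, 0, -3.9, 0, 0, 0, 0], [1, 4, 0, 0, 0, 0, 0], [1, 4, 0, 0, 0, 0, 0], [1, 4, 0, 0, 0, 0, 0], [1, 4, 0, 0, 0, 0, 0], [1, 3.5, 0, 0, 0, 0, 0], [1, 3, 0, 0, 0, 0, 0], [1, 2, 0, 0, 0, 0, 0], [1, 0, 0, 0, 0, 0, 0], [1, 0, 0, 0, 0, 0, 0]])

```text
clock: 2.4
eef_pos: [413.5, 393.5, 241.0]
tool_rot: [-1.814, 1.57, -2.077]
force: [-0.4, -0.6, 0.4]
width: 85.3
```

```bash
cat > look.py <<'E'
import sys
from h import *
tag=sys.argv[1]
s=st(); tool=(s['eef_pos'],s['tool_rot']); im=ctrl.get_image('wrist')
o=im.copy()
for a in sys.argv[2:]:
    n,x,y,yaw,z=a.split(','); x,y,yaw,z=map(float,(x,y,yaw,z))
    try: v=fit(n,im,'wrist',(x,y),np.radians(yaw),tool,z)
    except Exception as e: print(n,'fit failed',e); continue
    print(n,*v)
    h=cv2.convexHull(proj(pts(n,v[0],v[1],np.radians(v[2] if v[2] is not None else 0),z),'wrist',tool).astype(np.float32)).astype(int)
    cv2.polylines(o,[h],True,(255,0,255),1)
cv2.imwrite(f'pics/{tag}.png',o)
E
python3 look.py w1 pot_large,454.8,394,0,0 pot_square,571.7,375.3,60.3,0
```

```text
t 2.4 tcp [413.5 393.5 241. ] toolx [-0. -0. -1.] jaw deg 74.9 w 85.3 F [-0.4 -0.6  0.4] q [-0.86  0.5   0.08  1.73 -0.05  0.91  0.55]
pot_large 453.6 392.4 None 0.034
pot_square 570.2 373.3 60.1 0.056
```

View pics/w1.png

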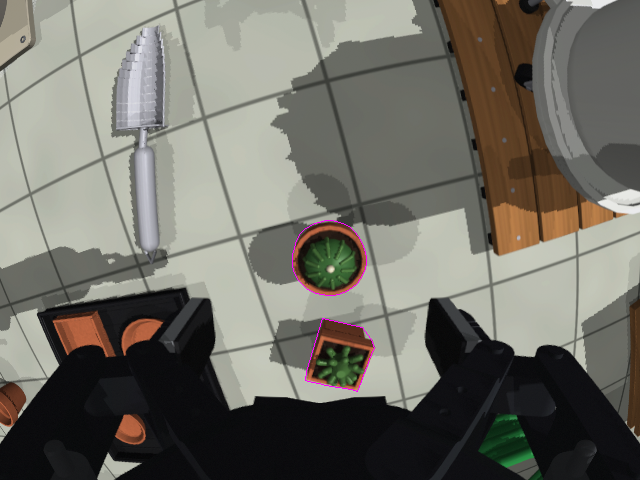

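Call:
arm_command(series=[[1, 4.05, 0, -0.5, 0, 0, 0], [1, 0, 0, -3.6, 0, 0, 0], [1, 0, 0, -3.9, 0, 0, 0], [1, 0, 0, -3.9, 0, 0, 0], [1, 0, 0, -3.6, 0, 0, 0], [1, 0, 0, -2.8, 0, 0, 0], [1, 0, 0, -2.2, 0, 0, 0], [1, 0, 0, -1.3, 0, 0, 0], [1, 0, 0, 0, 0, 0, 0], [0, 0, 0, 0, 0, 0, 0], [0, 0, 0, 0, 0, 0, 0], [0, 0, 0, 0, 0, 0, 0], [0, 0, 0, 0, 0, 0, 0], [0, 0, 0, 0, 0, 0, 0], [0, 0, 0, 0, 0, 0, 0], [0, 0, 0, 0, 0, 0, 0]])

```text
clock: 3.78
eef_pos: [453.9, 395.0, 25.1]
tool_rot: [1.096, 1.568, 0.836]
force: [-2.0, -0.3, 6.7]
width: 66.3
```

```bash
python3 look.py w2
```

```text
t 3.78 tcp [453.9 395.   25.1] toolx [ 0.002  0.002 -1.   ] jaw deg 75.1 w 66.3 F [-2.  -0.3  6.7] q [-0.79  0.84  0.05  1.8  -0.08  0.5   0.62]
```

View pics/w2.png

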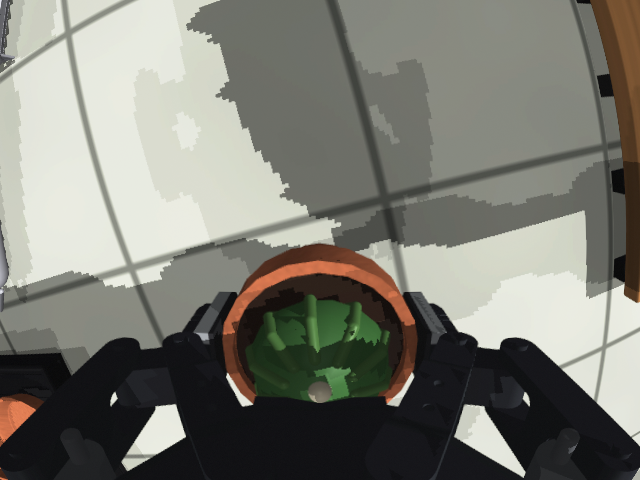

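Call:
arm_command(series=[[0, 0, 0, 1, 0, 0, 0], [0, 0, 0, 2.5, 0, 0, 0], [0, 0, 0, 3, 0, 0, 0], [0, 0.5, -1.5, 2.5, 0, 0, 0], [0, 1, -3, 1, 0, 0, 0], [0, 1.1, -3.4, 0, 0, 0, 0], [0, 1.1, -3.4, 0, 0, 0, 0], [0, 1.1, -3.4, 0, 0, 0, 0], [0, 1.1, -3.4, 0, 0, 0, 0], [0, 0.9, -2.8, 0, 0, 0, 0], [0, 0.6, -2, 0, 0, 0, 0], [0, 0.3, -1.2, 0, 0, 0, 0], [0, 0, 0, 0, 0, 0, 0], [0, 0, 0, 0, 0, 0, 0], [0, 0, 0, 0, 0, 0, 0]])

```text
clock: 5.08
eef_pos: [529.5, 155.3, 123.4]
tool_rot: [2.056, 1.569, 1.798]
force: [-0.8, 0.8, -3.0]
width: 66.3
```

```bash
python3 look.py w3
python3 - <<'E'
from h import *
im=ctrl.get_image('top'); cv2.imwrite('pics/t3.png',cv2.resize(im[120:340,60:360],None,fx=2.6,fy=2.6))
E
```

```text
t 5.08 tcp [529.5 155.3 123.4] toolx [-0.     0.002 -1.   ] jaw deg 75.2 w 66.3 F [-0.8  0.8 -3. ] q [-0.35  0.64  0.02  1.9  -0.02  0.61  1.  ]
```

View pics/w3.png

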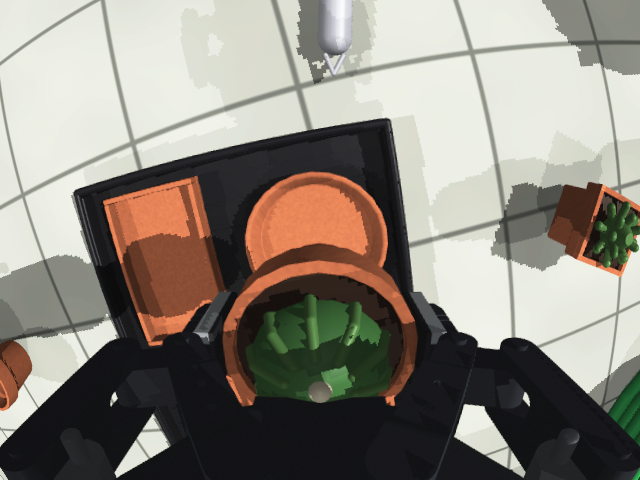

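Run:
```python
from h import *
tool=([529.5,155.3,123.4],[2.056,1.569,1.798])
im=cv2.imread('pics/w3.png')
for n,x,y,yw in(('saucer_large',531.1,153.1,0),('saucer_long',521.9,38.5,-4.6)):
    h=cv2.convexHull(proj(pts(n,x,y,np.radians(yw)),'wrist',tool).astype(np.float32)).astype(int); cv2.polylines(im,[h],True,(255,0,255),1)
cv2.imwrite('pics/w3b.png',im)
```

```text
(no output)
```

View pics/w3b.png

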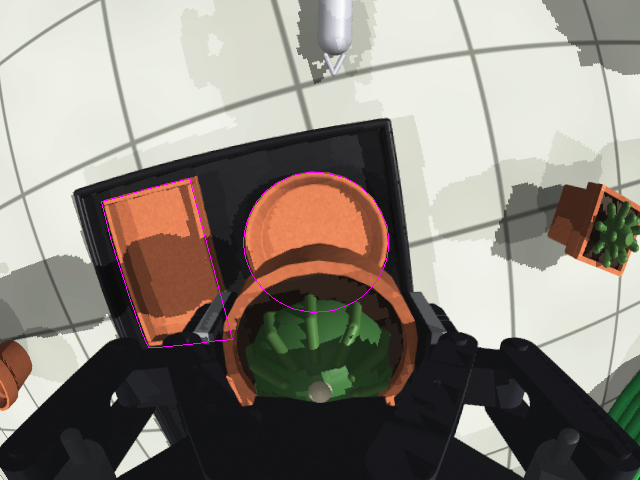

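Call:
arm_command(series=[[0, 0.15, -0.2, -1, 0, 0, 0], [0, 0, 0, -2.2, 0, 0, 0], [0, 0, 0, -2.2, 0, 0, 0], [0, 0, 0, -1.5, 0, 0, 0], [0, 0, 0, -0.8, 0, 0, 0], [0, 0, 0, -0.5, 0, 0, 0], [0, 0, 0, -0.3, 0, 0, 0], [0, 0, 0, -0.2, 0, 0, 0], [0, 0, 0, -0.1, 0, 0, 0], [0, 0, 0, -0.1, 0, 0, 0], [0, 0, 0, 0, 0, 0, 0], [0, 0, 0, 0, 0, 0, 0]])

```text
clock: 6.18
eef_pos: [531.9, 151.1, 34.8]
tool_rot: [0.625, 1.57, 0.364]
force: [-0.5, 0.8, -3.3]
width: 66.5
```

```bash
python3 look.py w4
```

```text
t 6.18 tcp [531.9 151.1  34.8] toolx [ 0.001  0.    -1.   ] jaw deg 75.1 w 66.5 F [-0.5  0.8 -3.3] q [-0.34  0.78  0.01  1.93 -0.03  0.42  1.01]
```

View pics/w4.png

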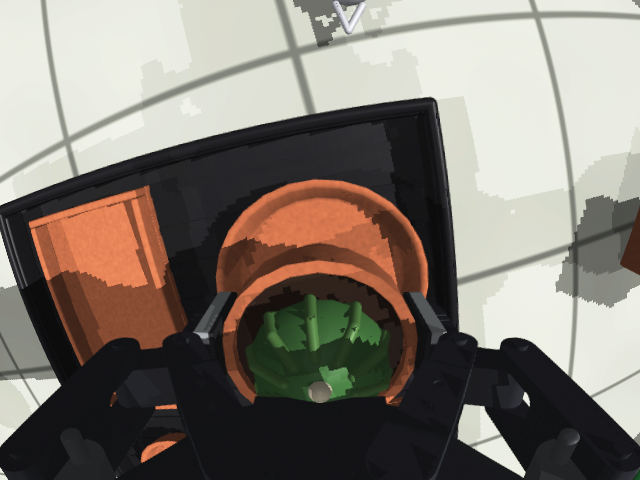

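Call:
arm_command(series=[[0, -0.05, 0.2, 0, 0, 0, 0], [0, 0, 0, -0.1, 0, 0, 0], [0, 0, 0, -0.1, 0, 0, 0], [0, 0, 0, 0, 0, 0, 0], [0, 0, 0, 0, 0, 0, 0]])

```text
clock: 6.65
eef_pos: [531.3, 153.5, 34.1]
tool_rot: [0.933, 1.57, 0.672]
force: [-2.9, -0.5, 12.6]
width: 66.9
```

Call:
arm_command(series=[[0, 0, 0, -0.08, 0, 0, 0], [0, 0, 0, 0, 0, 0, 0]])

```text
clock: 6.82
eef_pos: [531.3, 153.6, 34.0]
tool_rot: [0.904, 1.569, 0.644]
force: [-5.0, -0.3, 19.3]
width: 66.4
```

Call:
arm_command(series=[[0, 0, 0, 0.15, 0, 0, 0], [1, 0, 0, 0, 0, 0, 0], [1, 0, 0, 0, 0, 0, 0], [1, 0, 0, 0, 0, 0, 0], [1, 0, 0, 1, 0, 0, 0], [1, 0, 0, 3, 0, 0, 0], [1, 0, 0, 4, 0, 0, 0], [1, 0, 0, 4, 0, 0, 0], [1, 0.2, 1.1, 3, 0, 0, -5], [1, 0.6, 3.5, 0, 0, 0, -5], [1, 0.6, 3.5, 0, 0, 0, -4.9], [1, 0.6, 3.5, 0, 0, 0, 0], [1, 0.6, 3.5, 0, 0, 0, 0], [1, 0.6, 3.5, 0, 0, 0, 0], [1, 0.5, 2.5, 0, 0, 0, 0], [1, 0.3, 1, 0, 0, 0, 0], [1, 0, 0, 0, 0, 0, 0]])

```text
clock: 8.23
eef_pos: [570.1, 378.3, 182.9]
tool_rot: [2.154, 1.568, 1.638]
force: [-0.3, 0.0, 1.0]
width: 85.3
```

```bash
python3 look.py w5 pot_square,571,374,60.2,0
python3 - <<'E'
from h import *
im=ctrl.get_image('top'); cv2.imwrite('pics/t5.png',cv2.resize(im[120:340,60:360],None,fx=2.6,fy=2.6))
E
```

```text
t 8.23 tcp [570.1 378.3 182.9] toolx [-0.     0.002 -1.   ] jaw deg 60.4 w 85.3 F [-0.3  0.   1. ] q [-0.69  0.73  0.12  1.46 -0.1   0.95  0.51]
pot_square 570.1 372.6 59.1 0.024
```

View pics/w5.png

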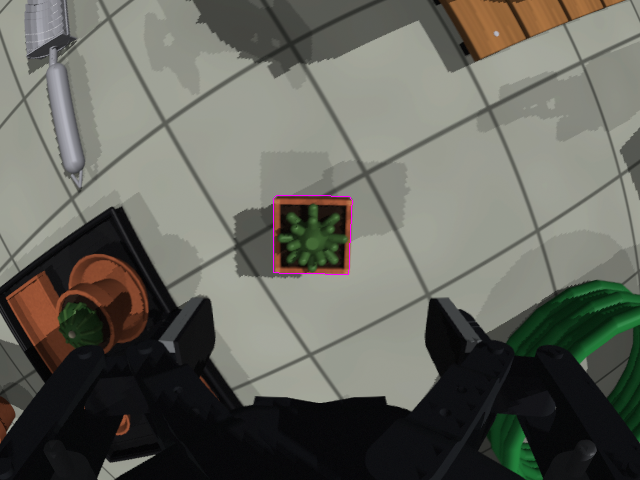

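View pics/t5.png

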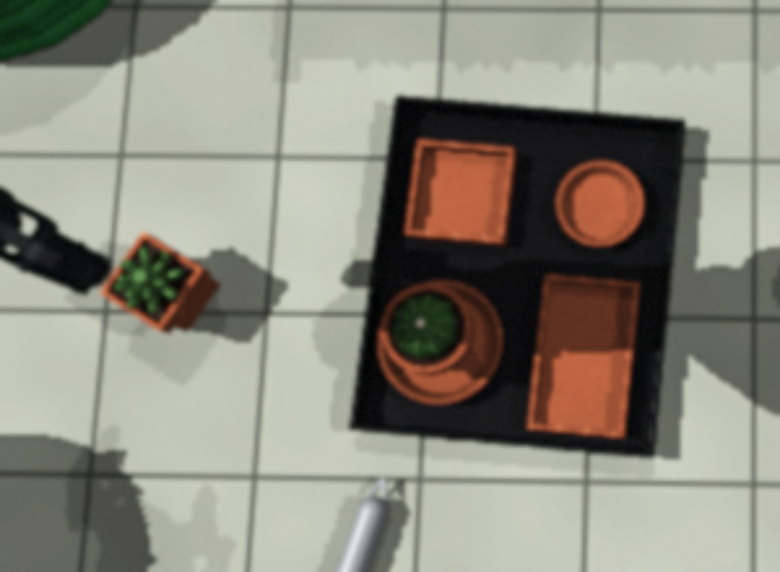

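```bash
cat > ov.py <<'E'
import sys
from h import *
# ov.py tag cam x0 y0 x1 y1 scale items
tag,cam=sys.argv[1:3]; x0,y0,x1,y1=map(int,sys.argv[3:7]); k=float(sys.argv[7])
s=ctrl.read_state(); tool=(s['eef_pos'],s['tool_rot']); im=ctrl.get_image(cam)
cv2.imwrite(f'pics/{tag}_raw.png',im)
o=cv2.resize(im[y0:y1,x0:x1],None,fx=k,fy=k,interpolation=cv2.INTER_CUBIC)
for a in sys.argv[8:]:
    n,x,y,yaw,z=a.split(','); x,y,yaw,z=map(float,(x,y,yaw,z))
    P=np.array(M[n][0])+[0,0,z]; c,sn=np.cos(np.radians(yaw)),np.sin(np.radians(yaw))
    P=np.c_[x+c*P[:,0]-sn*P[:,1],y+sn*P[:,0]+c*P[:,1],P[:,2]]
    uv=((proj(P,cam,tool)-[x0,y0]+.5)*k).astype(int)
    cv2.polylines(o,[uv],True,(255,0,255),1)
cv2.imwrite(f'pics/{tag}.png',o)
E
python3 ov.py t6 top 190 150 330 300 4 saucer_large,531.1,153.1,0,0 pot_large,531.1,153.1,0,9 saucer_square,655.7,143,-4.6,0 saucer_small,646.5,28.4,0,0 saucer_long,521.9,38.5,-4.6,0; python3 ov.py s6 scene 290 130 490 310 4 saucer_large,531.1,153.1,0,0 pot_large,531.1,153.1,0,9 saucer_square,655.7,143,-4.6,0 saucer_small,646.5,28.4,0,0 saucer_long,521.9,38.5,-4.6,0
```

```text
(no output)
```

View pics/t6.png

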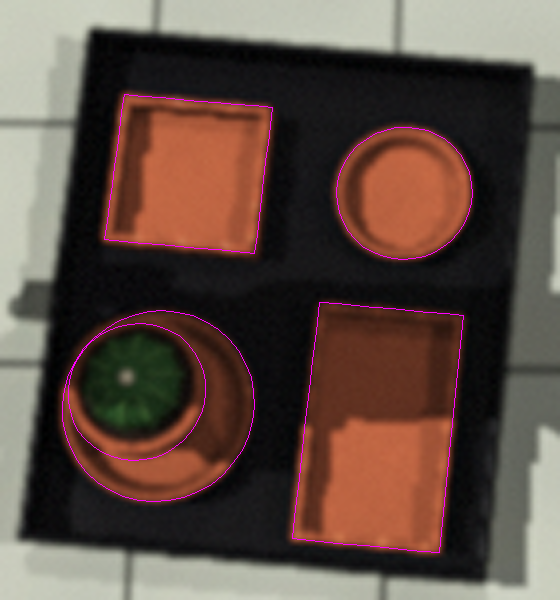

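View pics/s6.png

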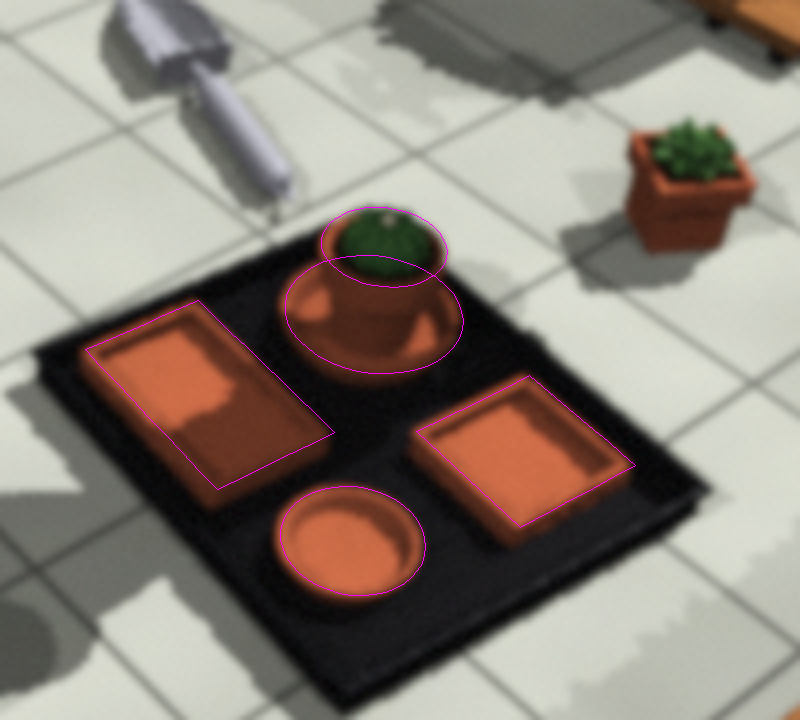

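```bash
python3 look.py w6 pot_square,571,374,60.2,0
```

```text
t 8.43 tcp [571.3 371.8 183.2] toolx [-0.    -0.002 -1.   ] jaw deg 60.0 w 85.2 F [ 0.2 -0.1 -1.1] q [-0.69  0.73  0.12  1.47 -0.1   0.95  0.51]
pot_square 570.3 373.3 59.2 0.021
```

Call:
arm_command(series=[[1, -0.05, -0.15, -1, 0, 0, -0.5], [1, 0, 0, -3, 0, 0, 0], [1, 0, 0, -3.5, 0, 0, 0], [1, 0, 0, -3.2, 0, 0, 0], [1, 0, 0, -2.5, 0, 0, 0], [1, 0, 0, -1.7, 0, 0, 0], [1, 0, 0, -1, 0, 0, 0], [1, 0, 0, -0.3, 0, 0, 0], [1, 0, 0, 0, 0, 0, 0], [0, 0, 0, 0, 0, 0, 0], [0, 0, 0, 0, 0, 0, 0], [0, 0, 0, 0, 0, 0, 0], [0, 0, 0, 0, 0, 0, 0], [0, 0, 0, 0, 0, 0, 0], [0, 0, 0, 0, 0, 0, 0], [0, 0, 0, 0, 0, 0, 0]])

```text
clock: 9.82
eef_pos: [571.8, 373.2, 22.9]
tool_rot: [1.096, 1.568, 0.566]
force: [-0.0, -0.8, 6.5]
width: 57.2
```

```bash
python3 look.py w7
```

```text
t 9.82 tcp [571.8 373.2  22.9] toolx [ 0.003  0.002 -1.   ] jaw deg 59.6 w 57.2 F [-0.  -0.8  6.5] q [-0.67  0.93  0.09  1.56 -0.12  0.66  0.52]
```

View pics/w7.png

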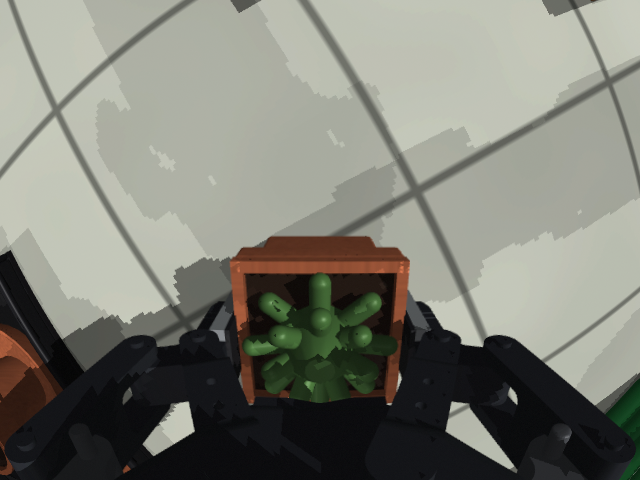

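Call:
arm_command(series=[[0, 0, 0, 1, 0, 0, 0], [0, 0, 0, 2.5, 0, 0, 0], [0, 0, 0, 3, 0, 0, 0], [0, 0.5, -1.5, 2.5, 0, 0, 4], [0, 1, -2.7, 1, 0, 0, 4], [0, 1.2, -3.3, 0, 0, 0, 4], [0, 1.2, -3.3, 0, 0, 0, 4], [0, 1.2, -3.3, 0, 0, 0, 4], [0, 1.2, -3.2, 0, 0, 0, 4], [0, 1, -2.5, 0, 0, 0, 1.7], [0, 0.6, -1.6, 0, 0, 0, 0], [0, 0.4, -1, 0, 0, 0, 0], [0, 0.2, -0.6, 0, 0, 0, 0], [0, 0, 0, 0, 0, 0, 0], [0, 0, 0, 0, 0, 0, 0], [0, 0, 0, 0, 0, 0, 0]])

```text
clock: 11.2
eef_pos: [654.7, 145.2, 121.0]
tool_rot: [2.092, 1.569, 2.014]
force: [-0.5, -0.4, -2.6]
width: 57.0
```

```bash
python3 look.py w8; python3 look.py w8
```

```text
t 11.2 tcp [654.7 145.2 121. ] toolx [-0.001  0.002 -1.   ] jaw deg 85.5 w 57.0 F [-0.5 -0.4 -2.6] q [-0.23  0.78 -0.05  1.55  0.04  0.81  1.2 ]
t 11.25 tcp [654.8 145.1 121. ] toolx [-0.001  0.001 -1.   ] jaw deg 85.5 w 57.5 F [-0.2 -0.1 -3.5] q [-0.23  0.78 -0.04  1.55  0.04  0.81  1.2 ]
```

View pics/w8.png

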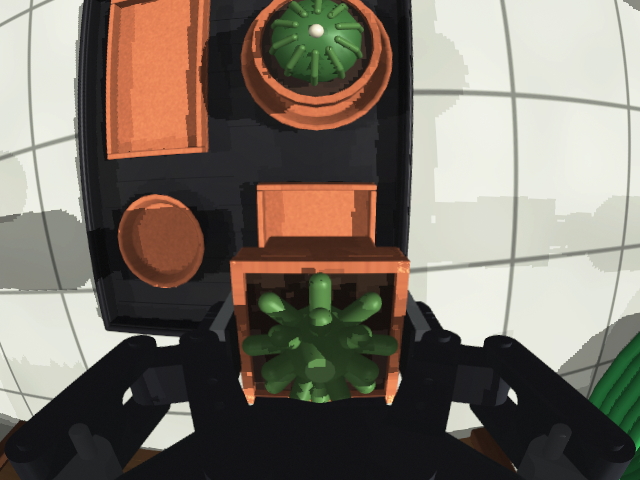

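```bash
python3 ov.py w9 wrist 60 0 460 320 2 saucer_large,531.1,153.1,0,0 pot_large,531.1,153.1,0,9 saucer_square,655.7,143,-4.6,0 saucer_small,646.5,28.4,0,0 saucer_long,521.9,38.5,-4.6,0; python3 -c "
from h import *
st()"
```

```text
t 11.35 tcp [655.  144.4 121. ] toolx [-0.     0.001 -1.   ] jaw deg 85.5 w 56.8 F [-0.2  0.9 -2.6] q [-0.23  0.78 -0.04  1.55  0.04  0.81  1.2 ]
```

View pics/w9.png

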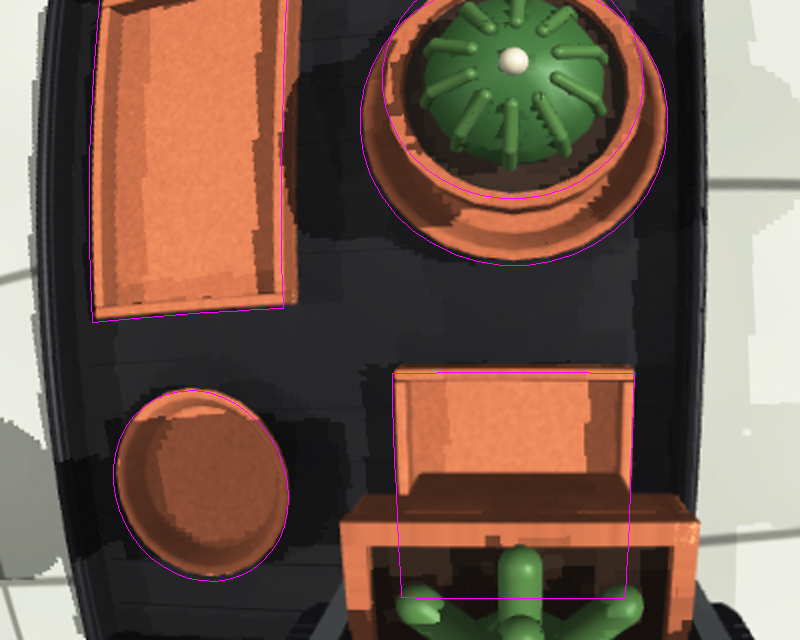

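Call:
arm_command(series=[[0, 0, -0.05, -1, 0, 0, 0], [0, 0, 0, -2.2, 0, 0, 0], [0, 0, 0, -2.2, 0, 0, 0], [0, 0, 0, -1.5, 0, 0, 0], [0, 0, 0, -0.8, 0, 0, 0], [0, 0, 0, -0.5, 0, 0, 0], [0, 0, 0, -0.3, 0, 0, 0], [0, 0, 0, -0.2, 0, 0, 0], [0, 0, 0, -0.2, 0, 0, 0], [0, 0, 0, -0.15, 0, 0, 0], [0, 0, 0, -0.05, 0, 0, 0], [0, 0, 0, 0, 0, 0, 0], [0, 0, 0, 0, 0, 0, 0]])

```text
clock: 12.43
eef_pos: [656.2, 142.1, 30.9]
tool_rot: [0.322, 1.569, 0.241]
force: [-0.3, -0.9, 1.3]
width: 56.9
```

Call:
arm_command(series=[[0, 0, 0, -0.07, 0, 0, 0], [0, 0, 0, 0, 0, 0, 0]])

```text
clock: 12.6
eef_pos: [656.2, 142.2, 30.9]
tool_rot: [0.341, 1.569, 0.259]
force: [-1.7, -0.8, 6.9]
width: 57.1
```

Call:
arm_command(series=[[0, 0, 0, 0.1, 0, 0, 0], [1, 0, 0, 0, 0, 0, 0], [1, 0, 0, 0, 0, 0, 0], [1, 0, 0, 0, 0, 0, 0], [1, 0, 0, 1, 0, 0, 0], [1, 0, 0, 3, 0, 0, 0], [1, 0, 0, 4, 0, 0, 0], [1, 0, 0, 4, 0, 0, 0], [1, -0.4, -1, 2.9, 0, 0, -5], [1, -2, -3, 0, 0, 0, -5], [1, -2, -3.2, 0, 0, 0, -5], [1, -2, -3.2, 0, 0, 0, -5], [1, -2, -3.2, 0, 0, 0, -5], [1, -2, -3.2, 0, 0, 0, -5], [1, -2, -3.2, 0, 0, 0, -5], [1, -2, -3.2, 0, 0, 0, -5], [1, -2, -3.2, 0, 0, 0, -5], [1, -2, -3.2, 0, 0, 0, -5], [1, -2, -3.2, 0, 0, 0, -5], [1, -1.2, -1.9, 0, 0, 0, 0]])

```text
clock: 14.27
eef_pos: [437.1, -208.6, 180.2]
tool_rot: [-0.578, 1.569, -1.626]
force: [-0.3, -0.1, 0.5]
width: 85.3
```

Call:
arm_command(series=[[1, -1, -1.2, 0, 0, 0, 0], [1, -0.5, -0.7, 0, 0, 0, 0], [1, -0.3, -0.2, 0, 0, 0, 0], [1, 0, 0, 0, 0, 0, 0], [1, 0, 0, 0, 0, 0, 0], [1, 0, 0, 0, 0, 0, 0]])

```text
clock: 14.77
eef_pos: [422.6, -224.7, 179.3]
tool_rot: [1.875, 1.57, 0.836]
force: [-1.2, 0.5, -0.1]
width: 85.4
```

```bash
python3 look.py w10 pot_small,421.6,-233.3,0,0; python3 look.py w10 pot_small,421.6,-233.3,0,0;  python3 ov.py t10 top 190 150 330 300 4 saucer_large,531.1,153.1,0,0 pot_large,531.1,153.1,0,9 saucer_square,655.7,143,-4.6,0 pot_square,655.7,143,-4.6,9
```

```text
t 14.77 tcp [ 422.6 -224.7  179.3] toolx [ 0.001  0.001 -1.   ] jaw deg 30.5 w 85.4 F [-1.2  0.5 -0.1] q [ 0.29  0.47  0.2   2.04 -0.15  0.64  1.12]
pot_small 420.5 -233.0 None 0.035
t 14.82 tcp [ 422.5 -224.8  179.3] toolx [ 0.  0. -1.] jaw deg 30.5 w 85.4 F [ 0.3  1.  -0.4] q [ 0.29  0.47  0.2   2.04 -0.15  0.64  1.12]
pot_small 420.7 -233.2 None 0.033
```

View pics/w10.png

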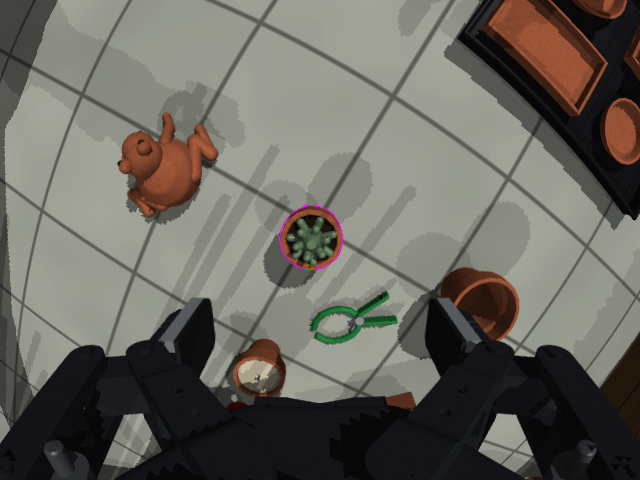

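View pics/t10.png

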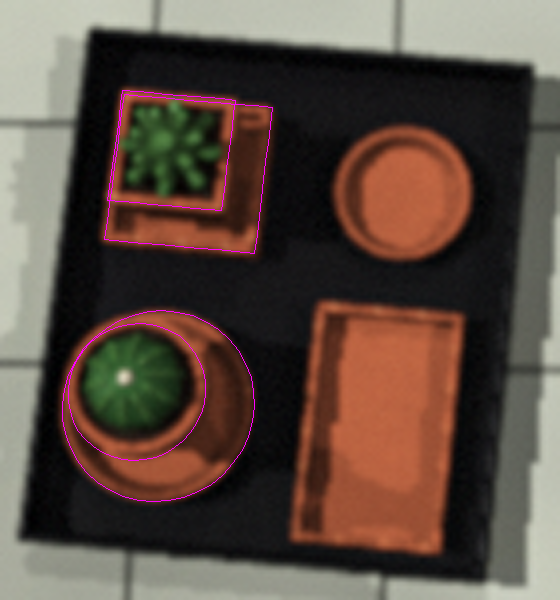

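Call:
arm_command(series=[[1, -0.05, -0.83, -1, 0, 0, 0], [1, 0, 0, -3, 0, 0, 0], [1, 0, 0, -3.5, 0, 0, 0], [1, 0, 0, -3.4, 0, 0, 0], [1, 0, 0, -2.5, 0, 0, 0], [1, 0, 0, -1.7, 0, 0, 0], [1, 0, 0, -1, 0, 0, 0], [1, 0, 0, -0.3, 0, 0, 0], [1, 0, 0, 0, 0, 0, 0], [0, 0, 0, 0, 0, 0, 0], [0, 0, 0, 0, 0, 0, 0], [0, 0, 0, 0, 0, 0, 0], [0, 0, 0, 0, 0, 0, 0], [0, 0, 0, 0, 0, 0, 0], [0, 0, 0, 0, 0, 0, 0], [0, 0, 0, 0, 0, 0, 0], [0, 0, 0, 0, 0, 0, 0]])

```text
clock: 16.33
eef_pos: [421.8, -234.6, 16.6]
tool_rot: [0.608, 1.569, -0.433]
force: [-0.6, -0.3, 6.0]
width: 46.6
```

```bash
python3 look.py w11
```

```text
t 16.33 tcp [ 421.8 -234.6   16.6] toolx [ 0.002 -0.001 -1.   ] jaw deg 30.4 w 46.6 F [-0.6 -0.3  6. ] q [ 0.39  0.77  0.09  2.13 -0.25  0.24  1.22]
```

View pics/w11.png

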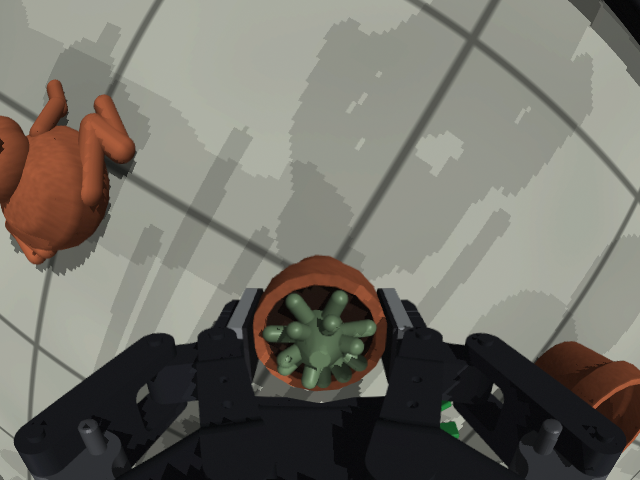

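Call:
arm_command(series=[[0, 0, 0, 1, 0, 0, 0], [0, 0, 0, 2.5, 0, 0, 0], [0, 0, 0, 3, 0, 0, 0], [0, 0.9, 1, 2.5, 0, 0, 0], [0, 1.8, 2.1, 1, 0, 0, 0], [0, 2.3, 2.7, 0, 0, 0, 0], [0, 2.4, 2.8, 0, 0, 0, 0], [0, 2.4, 2.8, 0, 0, 0, 0], [0, 2.4, 2.8, 0, 0, 0, 0], [0, 2.4, 2.8, 0, 0, 0, 0], [0, 2.4, 2.8, 0, 0, 0, 0], [0, 2.2, 2.6, 0, 0, 0, 0], [0, 1.5, 1.7, 0, 0, 0, 0], [0, 1, 1.1, 0, 0, 0, 0], [0, 0.6, 0.7, 0, 0, 0, 0], [0, 0.24, 0.26, 0, 0, 0, 0], [0, 0, 0, 0, 0, 0, 0], [0, 0, 0, 0, 0, 0, 0], [0, 0, 0, 0, 0, 0, 0], [0, 0, 0, 0, 0, 0, 0]])

```text
clock: 18.05
eef_pos: [645.8, 25.8, 115.5]
tool_rot: [-1.378, 1.57, -2.421]
force: [0.2, -0.6, -1.5]
width: 46.5
```

```bash
python3 ov.py w12 wrist 0 0 640 480 1.25 saucer_large,531.1,153.1,0,0 pot_large,531.1,153.1,0,9 saucer_square,655.7,143,-4.6,0 pot_square,655.7,143,-4.6,9 saucer_small,646.5,28.4,0,0 saucer_long,521.9,38.5,-4.6,0; python3 -c "
from h import *
st()"
```

```text
t 18.1 tcp [646.   26.1 115.5] toolx [-0. -0. -1.] jaw deg 30.3 w 46.0 F [ 0.3 -0.1 -1.4] q [-0.24  0.77  0.26  1.63 -0.26  0.77  0.67]
```

View pics/w12.png

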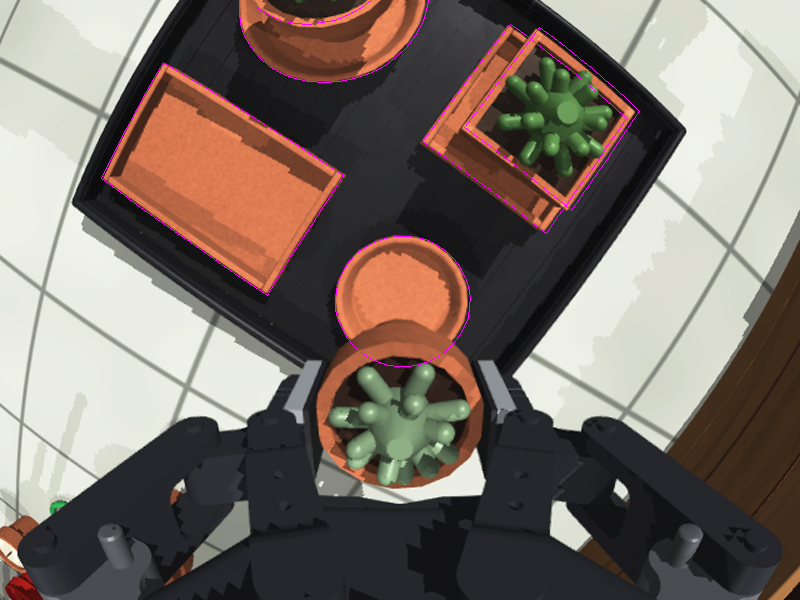

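Call:
arm_command(series=[[0, 0, 0, -1, 0, 0, 0], [0, 0, 0, -2.2, 0, 0, 0], [0, 0, 0, -2.2, 0, 0, 0], [0, 0, 0, -1.5, 0, 0, 0], [0, 0, 0, -0.8, 0, 0, 0], [0, 0, 0, -0.5, 0, 0, 0], [0, 0, 0, -0.3, 0, 0, 0], [0, 0, 0, -0.2, 0, 0, 0], [0, 0, 0, -0.2, 0, 0, 0], [0, 0, 0, -0.15, 0, 0, 0], [0, 0, 0, -0.05, 0, 0, 0], [0, 0, 0, 0, 0, 0, 0], [0, 0, 0, 0, 0, 0, 0]])

```text
clock: 19.18
eef_pos: [647.1, 27.3, 25.7]
tool_rot: [1.185, 1.569, 0.145]
force: [-1.9, 0.3, 7.1]
width: 45.8
```

Call:
arm_command(series=[[0, 0, 0, -0.05, 0, 0, 0], [0, 0, 0, 0, 0, 0, 0]])

```text
clock: 19.35
eef_pos: [647.1, 27.4, 25.7]
tool_rot: [1.289, 1.569, 0.248]
force: [-2.3, -0.0, 9.0]
width: 46.4
```

Call:
arm_command(series=[[0, 0, 0, 0.1, 0, 0, 0], [1, 0, 0, 0, 0, 0, 0], [1, 0, 0, 0, 0, 0, 0], [1, 0, 0, 0, 0, 0, 0], [1, 0, 0, 1, 0, 0, 0], [1, 0, 0, 3, 0, 0, 0], [1, 0, 0, 4, 0, 0, 0], [1, 0, 0, 4, 0, 0, 0], [1, -0.1, -1.4, 3.5, 0, 0, -5], [1, -0.5, -3, 0, 0, 0, -6.5], [1, -0.5, -3.5, 0, 0, 0, -6.5], [1, -0.5, -3.5, 0, 0, 0, -6.5], [1, -0.5, -3.5, 0, 0, 0, -6.5], [1, -0.5, -3.5, 0, 0, 0, -6.5], [1, -0.5, -3.5, 0, 0, 0, -6.5], [1, -0.5, -3.5, 0, 0, 0, -6.5], [1, -0.5, -3.5, 0, 0, 0, -6.5], [1, -0.5, -3.5, 0, 0, 0, -6.5], [1, -0.5, -3.2, 0, 0, 0, -6.5], [1, -0.4, -2.8, 0, 0, 0, -6.3]])

```text
clock: 21.02
eef_pos: [590.5, -359.4, 180.7]
tool_rot: [1.173, 1.57, -1.207]
force: [-0.4, 0.1, -0.4]
width: 85.3
```

Call:
arm_command(series=[[1, -0.2, -1.5, 0, 0, 0, 0], [1, -0.2, -1, 0, 0, 0, 0], [1, 0, -0.6, 0, 0, 0, 0], [1, 0, 0, 0, 0, 0, 0], [1, 0, 0, 0, 0, 0, 0], [1, 0, 0, 0, 0, 0, 0], [1, 0, 0, 0, 0, 0, 0]])

```text
clock: 21.6
eef_pos: [588.4, -385.8, 179.8]
tool_rot: [-2.654, 1.569, 1.259]
force: [-0.0, -0.1, 0.4]
width: 85.6
```

```bash
python3 look.py w13 pot_trough,587.3,-386.5,44,0; python3 look.py w13 pot_trough,587.3,-386.5,44,0;  python3 ov.py t13 top 190 150 330 300 4 saucer_large,531.1,153.1,0,0 pot_large,531.1,153.1,0,9 saucer_small,646.5,28.4,0,0 pot_small,646.5,28.4,0,9
```

```text
t 21.6 tcp [ 588.4 -385.8  179.8] toolx [ 0.     0.001 -1.   ] jaw deg -45.8 w 85.6 F [-0.  -0.1  0.4] q [ 0.23  0.84  0.61  1.41 -0.52  1.06  0.14]
pot_trough 585.6 -386.4 43.7 0.012
t 21.65 tcp [ 588.3 -386.1  179.9] toolx [ 0.     0.001 -1.   ] jaw deg -45.8 w 85.3 F [ 0.  -0.3 -0.3] q [ 0.23  0.84  0.61  1.41 -0.52  1.06  0.14]
pot_trough 585.7 -386.4 43.9 0.012
```

View pics/w13.png

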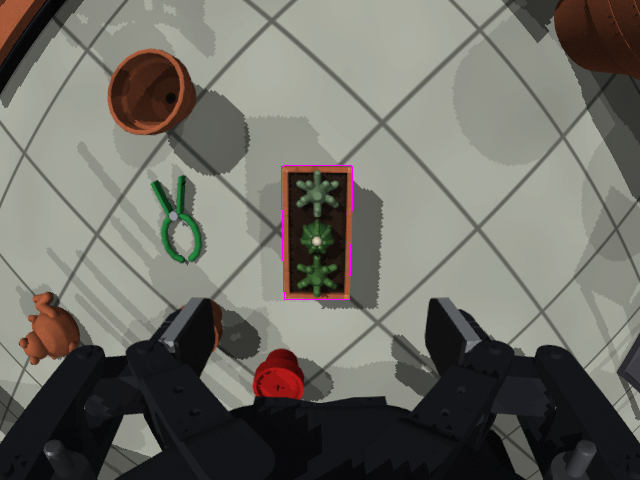

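View pics/t13.png

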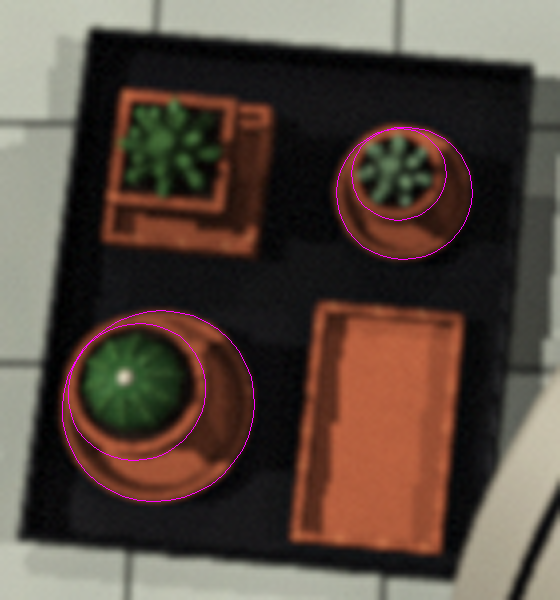

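Call:
arm_command(series=[[1, -0.13, 0, -1, 0, 0, -0.2], [1, 0, 0, -3, 0, 0, 0], [1, 0, 0, -3.5, 0, 0, 0], [1, 0, 0, -3.2, 0, 0, 0], [1, 0, 0, -2.5, 0, 0, 0], [1, 0, 0, -1.7, 0, 0, 0], [1, 0, 0, -1, 0, 0, 0], [1, 0, 0, -0.3, 0, 0, 0], [1, 0, 0, 0, 0, 0, 0], [0, 0, 0, 0, 0, 0, 0], [0, 0, 0, 0, 0, 0, 0], [0, 0, 0, 0, 0, 0, 0], [0, 0, 0, 0, 0, 0, 0], [0, 0, 0, 0, 0, 0, 0], [0, 0, 0, 0, 0, 0, 0], [0, 0, 0, 0, 0, 0, 0], [0, 0, 0, 0, 0, 0, 0]])

```text
clock: 23.17
eef_pos: [587.0, -388.2, 19.5]
tool_rot: [1.922, 1.569, -0.454]
force: [-0.7, 0.7, 5.7]
width: 51.3
```

```bash
python3 look.py w14
```

```text
t 23.17 tcp [ 587.  -388.2   19.5] toolx [ 0.002 -0.001 -1.   ] jaw deg -46.1 w 51.3 F [-0.7  0.7  5.7] q [ 0.28  1.02  0.51  1.5  -0.62  0.79  0.23]
```

View pics/w14.png

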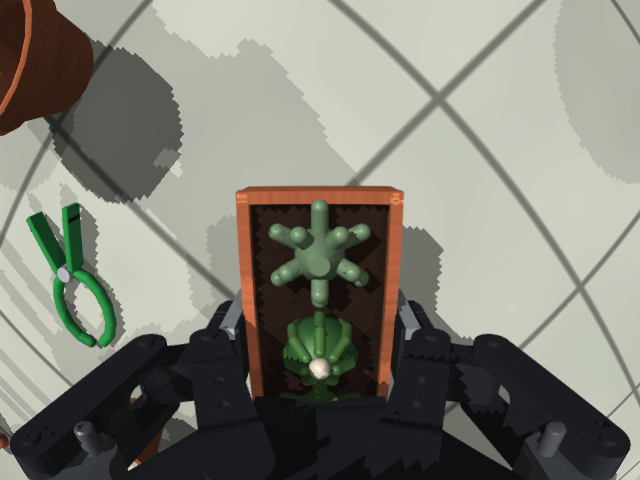

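Call:
arm_command(series=[[0, 0, 0, 1, 0, 0, 0], [0, 0, 0, 2.5, 0, 0, 0], [0, 0, 0, 3, 0, 0, 0], [0, 0, 0, 3, 0, 0, 0], [0, -0.2, 1.5, 2.5, 0, 0, -4], [0, -0.4, 2.8, 1, 0, 0, -4], [0, -0.5, 3.4, 0, 0, 0, -4], [0, -0.5, 3.4, 0, 0, 0, -4], [0, -0.5, 3.4, 0, 0, 0, -4], [0, -0.5, 3.4, 0, 0, 0, -4], [0, -0.5, 3.4, 0, 0, 0, -4], [0, -0.5, 3.4, 0, 0, 0, -4], [0, -0.5, 3.4, 0, 0, 0, -4], [0, -0.5, 3.4, 0, 0, 0, -4], [0, -0.5, 3.2, 0, 0, 0, -4], [0, -0.5, 2.8, 0, 0, 0, -3], [0, -0.4, 2.2, 0, 0, 0, -1.5], [0, -0.3, 1.5, 0, 0, 0, 0], [0, -0.13, 0.9, 0, 0, 0, 0], [0, 0, 0.41, 0, 0, 0, 0]])

```text
clock: 24.88
eef_pos: [521.4, 39.3, 147.8]
tool_rot: [-1.01, 1.57, 2.053]
force: [-0.3, 0.4, -3.2]
width: 50.9
```

Call:
arm_command(series=[[0, 0, 0, 0, 0, 0, 0], [0, 0, 0, 0, 0, 0, 0], [0, 0, 0, 0, 0, 0, 0], [0, 0, 0, 0, 0, 0, 0], [0, 0, 0, 0, 0, 0, 0]])

```text
clock: 25.3
eef_pos: [522.0, 36.4, 147.9]
tool_rot: [2.481, 1.57, -0.744]
force: [0.3, 0.6, -2.8]
width: 51.2
```

```bash
python3 ov.py w15 wrist 0 0 640 480 1.25 saucer_large,531.1,153.1,0,0 pot_large,531.1,153.1,0,9 saucer_square,655.7,143,-4.6,0 pot_square,655.7,143,-4.6,9 saucer_small,646.5,28.4,0,0 pot_small,646.5,28.4,0,9 saucer_long,521.9,38.5,-4.6,0; python3 -c "
from h import *
st()"
```

```text
t 25.35 tcp [522.   36.6 147.9] toolx [ 0. -0. -1.] jaw deg -94.7 w 51.2 F [-0.3 -0.6 -2.4] q [-0.67  0.74  0.89  1.97 -0.8   0.83 -0.98]
```

View pics/w15.png

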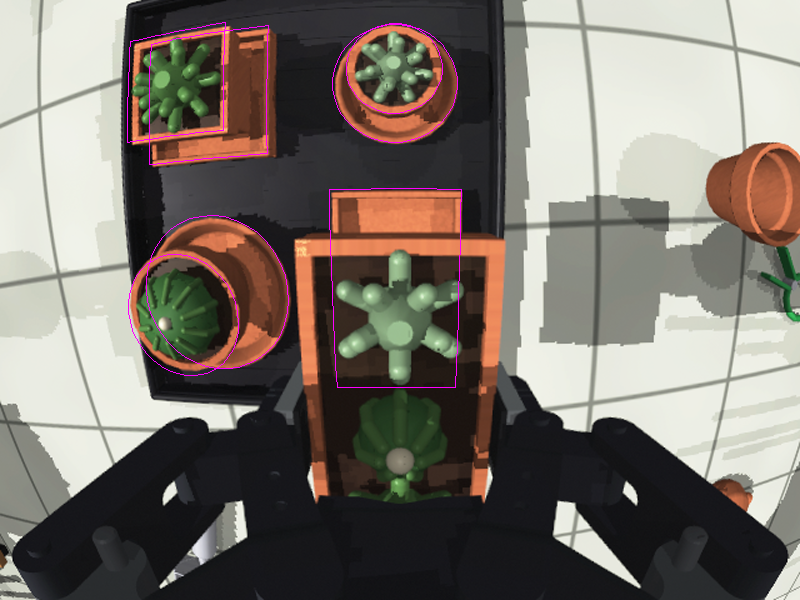

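Call:
arm_command(series=[[0, 0, 0, -1, 0, 0, 0], [0, 0, 0, -2.6, 0, 0, 0], [0, 0, 0, -3, 0, 0, 0], [0, 0, 0, -2.2, 0, 0, 0], [0, 0, 0, -1.3, 0, 0, 0], [0, 0, 0, -0.8, 0, 0, 0], [0, 0, 0, -0.5, 0, 0, 0], [0, 0, 0, -0.3, 0, 0, 0], [0, 0, 0, -0.2, 0, 0, 0], [0, 0, 0, -0.15, 0, 0, 0], [0, 0, 0, -0.05, 0, 0, 0], [0, 0, 0, 0, 0, 0, 0], [0, 0, 0, 0, 0, 0, 0]])

```text
clock: 26.43
eef_pos: [522.4, 37.4, 27.5]
tool_rot: [-3.039, 1.569, 0.021]
force: [-0.7, -0.6, 1.0]
width: 51.0
```

Call:
arm_command(series=[[0, 0, 0, -0.05, 0, 0, 0], [0, 0, 0, 0, 0, 0, 0]])

```text
clock: 26.6
eef_pos: [522.4, 37.4, 27.4]
tool_rot: [-2.749, 1.569, 0.311]
force: [-1.7, 0.2, 7.5]
width: 51.0
```

Call:
arm_command(series=[[0, 0, 0, 0.1, 0, 0, 0], [1, 0, 0, 0, 0, 0, 0], [1, 0, 0, 0, 0, 0, 0], [1, 0, 0, 0, 0, 0, 0], [1, 0, 0, 1, 0, 0, 0], [1, 0, 0, 3, 0, 0, 0], [1, 0, 0, 4, 0, 0, 0], [1, 0, 0, 4, 0, 0, 0], [1, 0, 0, 4, 0, 0, 0], [1, 0, 0, 4, 0, 0, 0], [1, -2, 0, 3, 0, 0, 0], [1, -3, 1, 2, 0, 0, 0], [1, -2, 1, 1, 0, 0, 0], [1, 0, 0, 0, 0, 0, 0], [1, 0, 0, 0, 0, 0, 0], [1, 0, 0, 0, 0, 0, 0], [1, 0, 0, 0, 0, 0, 0], [1, 0, 0, 0, 0, 0, 0]])

```text
clock: 28.1
eef_pos: [452.3, 56.8, 287.0]
tool_rot: [1.394, 1.57, -1.83]
force: [-0.1, -0.1, -0.0]
width: 85.4
```

```bash
A="saucer_large,531.1,153.1,0,0 pot_large,531.1,153.1,0,9 saucer_square,655.7,143,-4.6,0 pot_square,655.7,143,-4.6,9 saucer_small,646.5,28.4,0,0 pot_small,646.5,28.4,0,9 saucer_long,521.9,38.5,-4.6,0 pot_trough,521.9,38.5,-4.6,9"
python3 ov.py w16 wrist 120 80 520 380 2 $A; python3 ov.py t16 top 0 0 640 480 1.25 $A;  python3 ov.py s16 scene 0 0 640 480 1.25 $A; python3 -c "
from h import *
st()"
```

```text
t 28.25 tcp [452.1  56.8 287. ] toolx [-0.    -0.001 -1.   ] jaw deg -94.7 w 84.9 F [ 0.2 -0.3  0.8] q [-0.96  0.48  1.14  1.98 -0.52  1.02 -1.23]
```

View pics/w16.png

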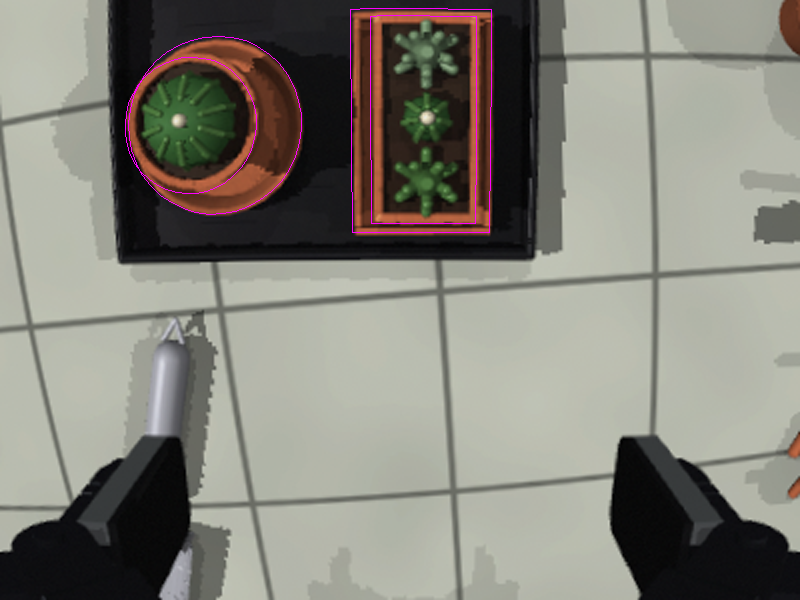

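View pics/t16.png

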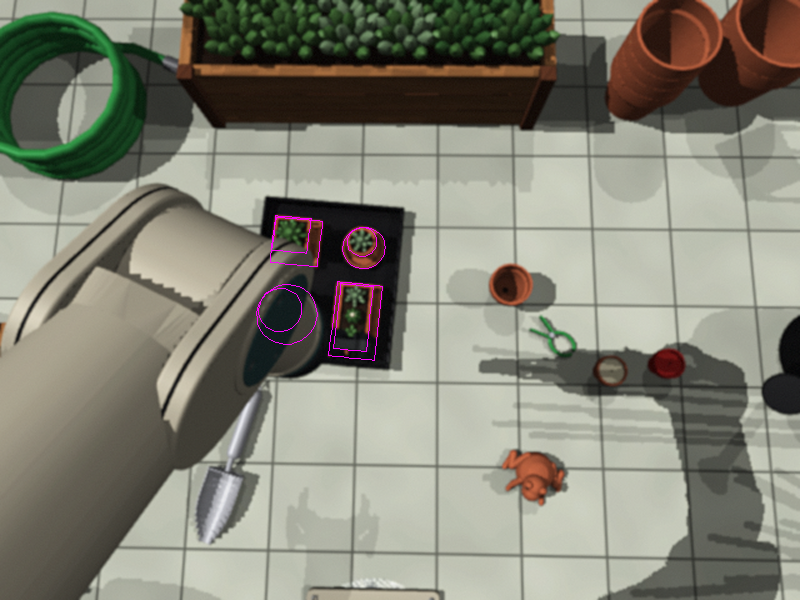

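View pics/s16.png

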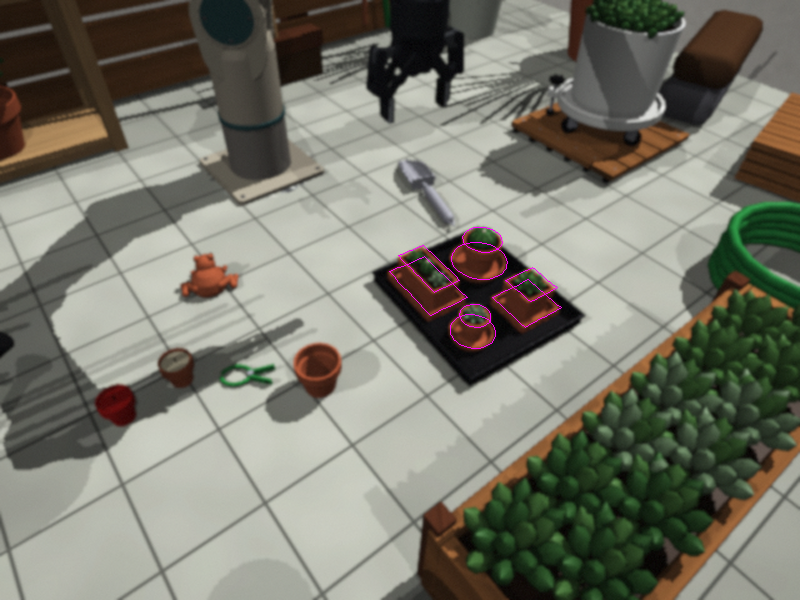

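All four pots stand upright in their saucers, within about 2 mm of the predicted outlines. The empty pot, candle pot and red pot stand where they were, and the gripper is open and clear, so I'm handing in.

```bash
python3 -c "
from cell import ctrl
print(ctrl.finish_job())"
```

```text
the job is handed in; nothing more can be done
None
```

All four planted pots are standing upright in their own saucers in the drip tray. I set each one down until the wrist force showed contact, then released it. The job was handed in at about 28 s of the 128 s limit.

- **Centring:** With outlines overlaid on the final wrist and scene pictures, each pot sits within about 1–2 mm of the middle of its saucer. The square pot and the trough are squared up to about a degree.
- **Disagreement:** For the large round pot the views differed by 1–3 mm. One wrist view taken while carrying the square pot put it about 2.7 mm off along x. The top view and the later wrist view put it within about 1–2 mm, so I left it. The arm hid this pot in the last top picture, so its final check is from the wrist and scene views only.
- **Left alone:** The empty pot, the candle pot and the red look-alike show no sign of having moved in the final pictures.
- **Forces:** The highest wrist force I read was about 20 N, while setting down the large pot. The gripper ended open, well above the tray and touching nothing.

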